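# Clamp the pipe in the drilling jig

## Task

Clamp the loose grey pipe in the drilling jig: squeeze the jaw's red release lever against its blue plate and keep it squeezed while sliding the jaw until its spring pad has pushed the pipe up to the yellow end stop and is itself pushed in about half-way. Then let go so that the lever springs right out, its tooth locked in a notch, and the pipe stays gripped. Do not crush the pipe by pushing hard once the pad is at the end of its travel, and leave the tin, bobbin and screwdriver where they are.

Things in the scene. Friction and masses are not known exactly. Their poses are not given: they have to be found in the camera images.
- jig: Fixed drilling jig on an aluminium base plate 130 x 500 x 12 mm, turned to a different yaw each time. Origin: on the bench under the pipe's axis. z up; y = the direction in which the jaw slides to clamp the pipe (towards the yellow end stop); x across it.
- channel_mid (a point): Middle of the jig's green V channel (220 mm long along y), on the pipe's axis, 55 mm above the bench. A yellow stop block, 44 mm wide and 76 mm high with a black knob to 92 mm, is fixed across the channel at its +y end. Its face is 75 to 105 mm from this point towards +y, preset differently each time and not measured.
- rack_mid (a point): Middle of the top edge of the notched rack beside the jaw (218 mm long along y, 40 mm high, brass teeth facing +x). Notches every 10 mm, 7.5 mm wide, 5 mm deep, for the lever's 5 mm tooth. At its -y end there is one long parking slot (79 mm), in which the tooth stands at the start: inside it the jaw is loose and only the slot's end blocks it.
- jaw_grip (a point): Grasp point of the sliding jaw, 105 mm above the bench, axes as the jig's. Red lever paddle on its +x side, blue fixed plate on its -x side, both 56 mm long along y and about 124 mm high; jaw body below 68 mm. Pinch both along x from above: plate's outer face is 21 mm from here, lever's 33 mm let go, 21 mm squeezed. The jaw slides only along y (up to 150 mm), friction 2 N, up to 4 N if the tooth drags.
- rib (a point): Rib on the blue plate, 24 mm in +y and 32 mm in -x of jaw_grip, at the same height: 6 mm thick along y, it stands 22 mm out of the plate's outer face (towards -x). A finger lying outside the plate, behind the rib (on its -y side), can push the jaw towards +y by it, even with the lever let go.
- lever (a joint): Squeeze of the red release lever (hinge, rad): 0 = sprung right out, tooth fully in a notch; about 0.13 = tooth resting on a land between notches; 0.26 = fully squeezed, tooth clear. Its spring takes 5 N at the paddle to begin, 10 N fully squeezed (a 20 N grip does it). If the tooth rides on a land after letting go, sliding the jaw a few mm further lets it drop in; a tooth in a notch holds the jaw.
- pad: Spring pad at the front (+y) of the jaw: black rubber disc, 38 mm across, on a rod along the pipe's axis; its front face is 75 mm in +y of this origin. Unpressed, the origin is 2 mm in +y of jaw_grip. Pressing on the pipe pushes it back towards the jaw, up to 18 mm, 0.8 N per mm: 7 N half-way, 14 N at the end of its travel, rigid beyond (crushes the pipe).
- pipe_mid (a point): Middle of the loose grey plastic pipe, on its axis: 50 mm outside diameter, 200 mm long, about 0.18 kg, white band; its y axis lies along the channel. It starts in the channel, 10 to 58 mm short of the end stop, and slides with 1 to 2.5 N.
- tin: Bystander: dark metal tin, 64 mm across, 55 mm high; origin under its centre. Leave it alone.
- bobbin: Bystander: wooden bobbin, 56 mm across, 44 mm high; origin under its centre. Leave it alone.
- driver: Bystander: screwdriver with a blue handle, 190 mm long, lying on the bench. Leave it alone.
Things that resemble listed ones, but are neither listed nor needed, are in the scene too. Of the things that look like the part that bears pipe_mid, the smallest one is meant.

How it is judged:
On the way, in this order (a step that is already met when the one before it is completed fails the run):
1. the release lever is squeezed (value of joint lever above 0.18 rad), for 0.2 s.
2. the jaw's pad presses the pipe with more than 2 N while the lever is still squeezed (value of joint lever above 0.18 rad and contact force between pad and pipe above 2 N), for 0.1 s.
At the end, for the whole second after the job is handed in: The lever has sprung back (below 0.04 rad, tooth in a notch), the jaw is at rest, the pad presses the pipe with 2 to 13.8 N (pushed in about 2.5 to 17 of its 18 mm), and the pipe lies in the channel (axis within 5 mm of its height and 0.06 rad of its direction) (value of joint lever below 0.04 rad and contact force between pad and pipe between 2 and 13.8 N and linear speed of pad below 0.01 m/s and z of pipe_mid in the frame of jig between 0.05 and 0.06 m and angle between the y axis of pipe_mid and the y axis of jig, either way round below 0.06 rad); the robot touches nothing.
It fails at once if the pad presses the pipe with more than 25 N (contact force between pad and pipe above 25 N).
It fails at once if the tin, bobbin or screwdriver is moved by more than 20 mm (distance of any of tin, bobbin, driver from where it was at the start of the episode above 0.02 m).
It also fails if it takes over 61 s, if anything falls off the work surface, if the arm or the gripper's body presses on something with over 40 N, if the wrist force passes 120 N, or if a joint passes its speed limit or range.

## Robot

A 6-joint arm with a two-finger parallel gripper is mounted at the origin on the work surface. World frame = base frame: x ahead of the robot, y to its left, z up, the work surface at z = 0. Lengths are in m, angles in rad, forces in N, time in s.
With the tool pointing down it reaches from about 0.35 to 0.875 m from the base axis. Payload 4.2 kg.
Tool frame: the origin (TCP) lies midway between the tips of the shut fingers; the grasp point (between the pads) lies 19 mm behind it (robot.grasp_offset is the distance from the TCP to the grasp point, in m); z points along the fingers, x is the direction in which the jaws open and shut, and the axes are right-handed (so a half turn about z gives the same grasp; the last joint's range is limited). The gripper opens to 87 mm and grips with 3 to 60 N. Pads are 19 mm wide; open, the fingers measure 117 mm over their backs; the gripper's body (75 mm by 190 mm) begins 51 mm behind the grasp point.
Start: joints at [-0.843, 0.385, 0.008, 0, -1.194, -0.259], TCP at [0.282, -0.558, 0.223] pointing down, gripper open.
Joint ranges: [-3.14, 3.14], [-1.21, 2.06], [-1.07, 1.41], [-3.16, 2.05], [-2.99, -0.16], [-3.1, 3.1]. Speed limits (rad/s): [2.79, 2.79, 3.14, 3.14, 3.14, 3.14].

## Interface

Orientations are given as [roll, pitch, yaw] about the fixed x, y, z axes, in that order (R = Rz(yaw) Ry(pitch) Rx(roll)).
In Python, from plant import robot gives the robot as it stands. The module is installed in compiled form; this text tells all that it offers.
- The arm moves only by the tool jog_arm, never from a script. Its argument "increments" is a list of rows, each an object of numbers: "x", "y", "z": the shift along the tool's x, y, z in cm; "ax", "ay", "az": the turn, a rotation vector about the tool's x, y, z in rad. In form: [{"x": .., "y": .., "z": .., "ax": .., "ay": .., "az": ..}, ...]. A call has 1 to 8 rows; each row shifts and turns the pose as measured when the row begins, along the tool's axes as they then stand; what a row does not reach is not made up. A row lasts 1/8 s, in which the tool goes at most 62.5 mm and 10.7 degrees, less where a joint would pass 70% of its speed; a pose out of reach is approached as far as the arm can. A call is refused whole if a number of a shift passes 6.25 or a number of a turn 0.188, either way. A call with a gripper value outside its range is refused whole. "jaw" is the opening, from 0 (shut) to 1 (fully open), set as the call begins (left out, the last holds). The fingers move at their own pace and stop on an object; "newtons" is the grip in N (left out, the last holds). Time passes only in rows, so rows that do not move let the fingers close. It gives the time, the measured TCP pose, the force and the opening at its end, in the units of the state.
- robot.read_state(): the state, without advancing time (a new reading comes with each control period).
- robot.grab_frame(name): name is "scene" or "top" or "wrist"; returns a dict with "img" (384x512x3 uint8, red, green, blue), "camera_matrix" (3x3 intrinsics, pixels), "rvec" (rotation vector, rad) and "tvec" (3), from world to camera coordinates, as OpenCV has them. Camera axes: x right, y down, z forward; pixel columns grow to the right and rows downward; lengths in m; the calibration is good to about 2 mm. A picture is of the moment at which its call begins. There is no depth.
- robot.finish_job(): hands the job in, once; it reports no verdict.
Trained networks look in a picture, given as the dict that the camera call returned (one of the last four; its "shot" number tells which), for a name from the list of things; names that differ only in an ending like _2 or _b are one class to them, and where a whole thing is asked for, a point or a joint stands for the part that bears it (a point fixed in the world has none). Each returns a list of dicts, best first, with "score" (0 to 1); they miss things now and then, are a little off and sometimes report something else, mostly with a low value. They report only what shows in the picture. A call takes as long as a camera call. They do not tell look-alikes from the thing itself.
- robot.boxes_of(name, picture): "xy" ([column, row] as shares, 0 to 1, of the picture: columns of its width, rows of its height, amid what is visible of it).
- robot.masks_of(name, picture): "region" (384x512 bool, what is visible of it) and "xy" ([column, row] as shares, 0 to 1, of the picture: columns of its width, rows of its height, amid what is visible of it).
The state is a dict: "t": time; "joint_pos": joint angles; "joint_vel": joint speeds; "tau": joint torques, N m; "tcp_pos": TCP position; "tcp_rot": TCP orientation; "wrist_force": force on the tool from outside, world axes, zero at the start; "ft_torque": the same for the moment, N m; "width": finger opening in m.
Only numpy, scipy, OpenCV 4.12 (cv2) and the standard library are available. Lean on these libraries where they do the work, as an engineer would, in place of code of your own. Each camera call takes 0.05 s, during which the arm holds its last target.

## Working session

There is one attempt and no reset: what is moved stays moved. The work goes in short steps, Python scripts to look and compute and a tool call to move; the robot and the scene stay as the last step left them, time stands still between calls to the robot, and variables do not carry over. Pictures are saved under pics/ and viewed, and the job is handed in when it is done.

Besides the shell and the picture viewer there is one more tool, called after ">>>" as name(argument=value, ...), one argument or row to a line, values as JSON. jog_arm: Moves the arm, as the interface text tells. Its arguments: {"type":"object","properties":{"increments":{"type":"array","items":{"type":"object","properties":{"x":{"type":"number"},"y":{"type":"number"},"z":{"type":"number"},"ax":{"type":"number"},"ay":{"type":"number"},"az":{"type":"number"}}}},"jaw":{"type":"number"},"newtons":{"type":"number"}},"required":["increments"]}

```bash
mkdir -p pics
cat > h.py <<'E'
import numpy as np, cv2, pickle
from plant import robot
def shot(n,tag):
    f=robot.grab_frame(n); cv2.imwrite(f'pics/{tag}.png',cv2.cvtColor(f['img'],cv2.COLOR_RGB2BGR)); pickle.dump({k:f[k] for k in('img','camera_matrix','rvec','tvec')},open(f'pics/{tag}.pkl','wb')); return f
def ray(f,u,v):
    K=np.array(f['camera_matrix']);R=cv2.Rodrigues(np.array(f['rvec'],float))[0];t=np.array(f['tvec'],float).ravel()
    d=R.T@np.linalg.inv(K)@np.array([u,v,1.]); return -R.T@t,d
def atz(f,u,v,z):
    c,d=ray(f,u,v); return c+d*(z-c[2])/d[2]
def proj(f,P):
    return cv2.projectPoints(np.atleast_2d(np.array(P,float)),np.array(f['rvec'],float),np.array(f['tvec'],float),np.array(f['camera_matrix'],float),None)[0].reshape(-1,2)
E
python3 - <<'E'
from h import *
for n in('scene','top'):
    f=shot(n,n+'0')
    print(n, ray(f,256,192)[0])
    for k in('jig','jaw_grip','pad','pipe_mid','lever','rib','rack_mid','tin','bobbin','driver'):
        try: print(k,[(round(b['score'],2),round(b['xy'][0]*512),round(b['xy'][1]*384)) for b in robot.boxes_of(k,f)])
        except Exception as e: print(k,e)
print(robot.read_state())
E
```

```text
scene [1.38916961 0.59437462 0.77319969]
jig [(0.79, 228, 229)]
jaw_grip [(0.71, 228, 228), (0.64, 195, 188)]
pad []
pipe_mid [(0.89, 217, 147), (0.78, 253, 225), (0.67, 386, 237), (0.22, 192, 187)]
lever [(0.88, 181, 187)]
rib [(0.89, 197, 184)]
rack_mid [(0.93, 229, 225), (0.31, 233, 275)]
tin [(0.69, 283, 202)]
bobbin [(0.93, 193, 242), (0.16, 198, 183)]
driver [(0.84, 235, 272), (0.47, 183, 189)]
top [0.38310516 0.07014691 1.00806479]
jig [(0.95, 289, 178)]
jaw_grip [(0.82, 333, 183)]
pad []
pipe_mid [(0.91, 123, 228), (0.8, 380, 295), (0.77, 248, 166)]
lever [(0.64, 340, 162)]
rib [(0.86, 332, 182), (0.58, 243, 225)]
rack_mid [(0.85, 290, 176), (0.17, 335, 182)]
tin [(0.67, 242, 224)]
bobbin [(0.87, 281, 124)]
driver [(0.59, 233, 113)]
{'t': 1.1, 'joint_pos': array([-8.43408743e-01,  3.84678722e-01,  7.90206693e-03,  4.63606519e-06,
       -1.19398074e+00, -2.58622072e-01]), 'joint_vel': array([ 5.20703033e-04, -4.91738041e-04,  5.77105267e-04,  1.59060370e-05,
        8.33432447e-04, -1.87074355e-03]), 'tau': array([ 5.82486446e-04, -3.90477812e+01,  1.87624007e+01,  4.22438800e+00,
        1.54747150e-02, -2.36007924e-05]), 'tcp_pos': array([ 0.2823941 , -0.55754837,  0.22256443]), 'tcp_rot': array([3.14158687e+00, 3.87349583e-05, 2.03956354e+00]), 'wrist_force': array([ 0.03840812,  0.48079304, -0.4229367 ]), 'ft_torque': array([0.06522607, 0.0205083 , 0.04315917]), 'width': 0.08733422578463482}
```

View pics/scene0.png

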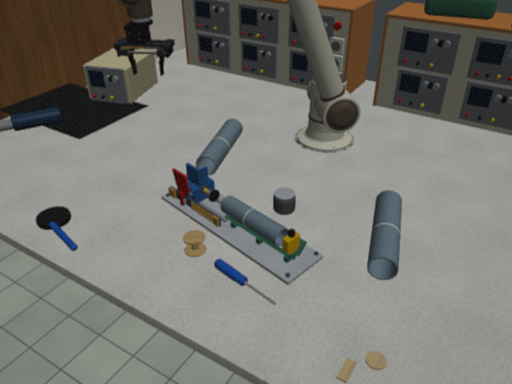

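View pics/top0.png

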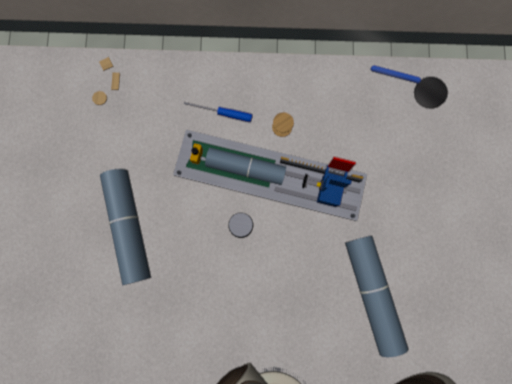

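Run:
```python
import cv2
a=cv2.imread('pics/top0.png')[110:250,210:410]; cv2.imwrite('pics/top0c.png',cv2.resize(a,None,fx=4,fy=4,interpolation=cv2.INTER_CUBIC))
a=cv2.imread('pics/scene0.png')[140:290,130:330]; cv2.imwrite('pics/scene0c.png',cv2.resize(a,None,fx=4,fy=4,interpolation=cv2.INTER_CUBIC))
```

```text
(no output)
```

View pics/top0c.png

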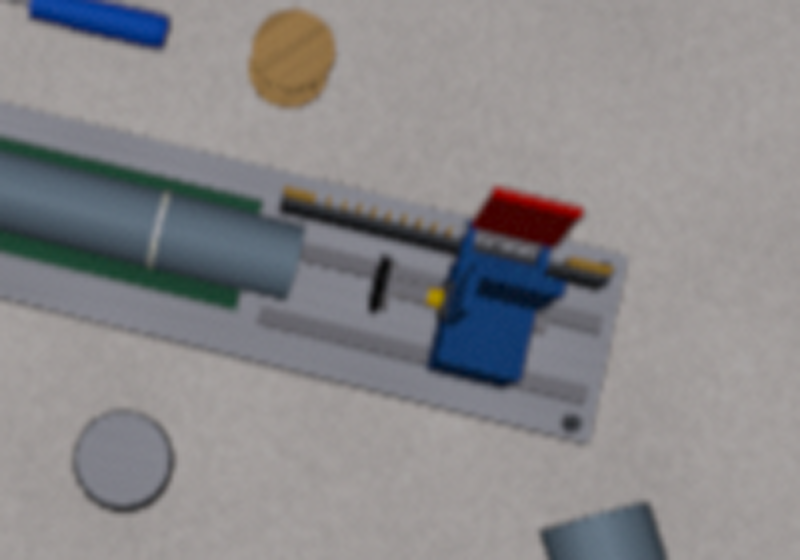

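View pics/scene0c.png

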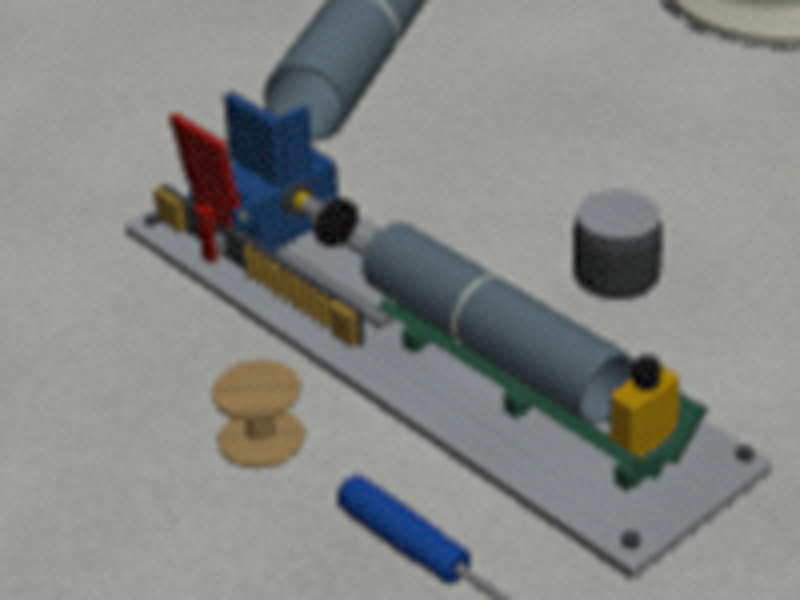

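Run:
```python
import cv2
a=cv2.imread('pics/top0.png')
for n,(x,y) in dict(l=(165,120),r=(265,130)).items():
    c=a[y:y+95,x:x+130]; cv2.imwrite(f'pics/t_{n}.png',cv2.resize(c,None,fx=6,fy=6,interpolation=cv2.INTER_CUBIC))
```

```text
(no output)
```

View pics/t_l.png

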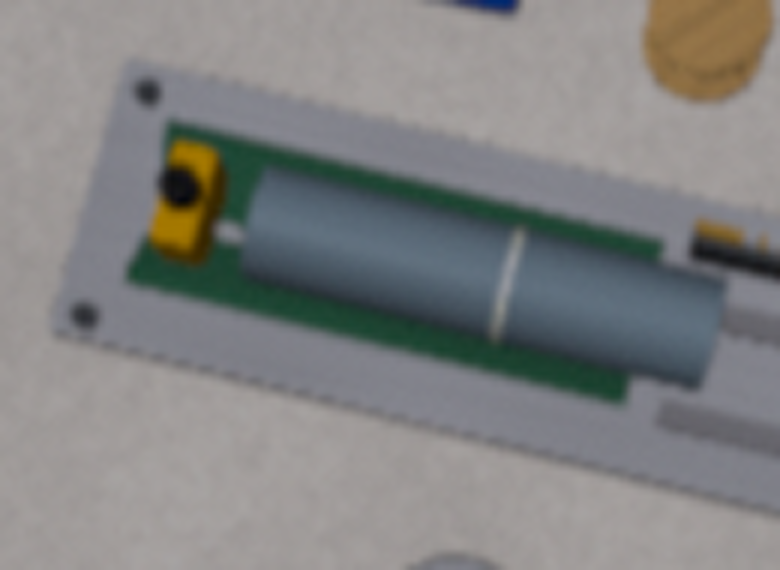

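View pics/t_r.png

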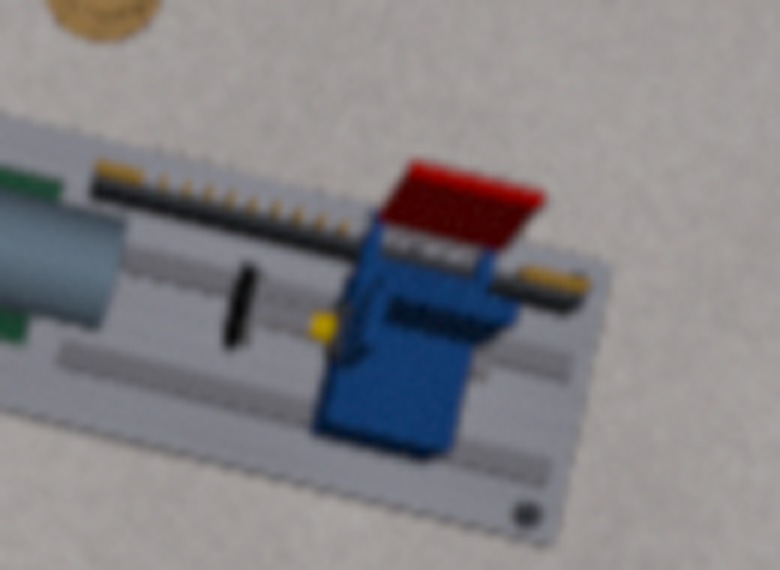

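```bash
cat >> h.py <<'E'
def load(tag): return pickle.load(open(f'pics/{tag}.pkl','rb'))
E
python3 - <<'E'
from h import *
f=load('top0')
C=[atz(f,u,v,.012) for u,v in((186.3,130.3),(174.2,175.8),(356.7,220.8),(366.7,173.7))]
C=np.array(C);print(C)
e1=C[0]-C[3];e2=C[1]-C[2];print(np.linalg.norm(e1),np.linalg.norm(e2),np.linalg.norm(C[0]-C[1]),np.linalg.norm(C[2]-C[3]))
y=(e1+e2);y/=np.linalg.norm(y);th=np.arctan2(-y[0],y[1]);x=np.array([y[1],-y[0],0])
print('yaw',th)
c=C.mean(0);print('c',c)
def jj(u,v,z):
    p=atz(f,u,v,z)-c; return round(p@x*1e3,1),round(p@y*1e3,1)
R=lambda a,b:(265+a/6,130+b/6)
L=lambda a,b:(165+a/6,120+b/6)
print('pad',jj(*R(240,305),.055))
print('red top',jj(*R(415,163),.124),jj(*R(548,197),.124))
print('blue top',jj(*R(388,305),.124),jj(*R(500,330),.124),jj(*R(520,310),.124))
print('channel',[jj(*L(*q),.05) for q in((170,122),(128,280),(662,242),(628,402))])
print('pipe',[jj(*L(*q),.055) for q in((262,170),(243,278),(727,280),(697,388))])
print('yellow',[jj(*L(*q),.076) for q in((218,150),(195,260),(180,140),(152,245))])
print('rack',[jj(*R(*q),.052) for q in((97,165),(590,285))])
E
```

```text
[[ 0.71018985  0.24613752  0.012     ]
 [ 0.58484424  0.27180848  0.012     ]
 [ 0.47818336 -0.20915183  0.012     ]
 [ 0.6042362  -0.23756599  0.012     ]]
0.4951719467209984 0.4926452784027263 0.12794733142622133 0.12921564651189496
yaw -0.21693440079677373
c [0.59436341 0.01780704 0.012     ]
pad (np.float64(-3.4), np.float64(-88.1))
red top (np.float64(53.4), np.float64(-135.9)) (np.float64(52.7), np.float64(-189.8))
blue top (np.float64(-4.9), np.float64(-137.6)) (np.float64(-4.1), np.float64(-182.3)) (np.float64(5.6), np.float64(-188.2))
channel [(np.float64(31.8), np.float64(214.1)), (np.float64(-39.5), np.float64(213.2)), (np.float64(31.5), np.float64(-3.1)), (np.float64(-39.4), np.float64(-5.1))]
pipe [(np.float64(19.5), np.float64(169.5)), (np.float64(-27.9), np.float64(165.3)), (np.float64(20.8), np.float64(-33.6)), (np.float64(-27.6), np.float64(-31.9))]
yellow [(np.float64(18.2), np.float64(185.9)), (np.float64(-29.5), np.float64(183.0)), (np.float64(18.5), np.float64(202.4)), (np.float64(-27.6), np.float64(201.9))]
rack [(np.float64(41.8), np.float64(-15.8)), (np.float64(41.5), np.float64(-230.7))]
```

>>> jog_arm(
  increments=[
    {"x":2.6,"y":5,"z":-0.4},
    {"x":2.6,"y":5,"z":-0.4},
    {"x":2.6,"y":5,"z":-0.4},
    {"x":2.6,"y":5,"z":-0.4},
    {"x":2.6,"y":5,"z":-0.4},
    {"x":2.6,"y":5,"z":-0.4},
    {"x":2.6,"y":5,"z":-0.4},
    {"x":2.6,"y":5,"z":-0.4},
  ],
  jaw=1,
)

```text
schema error: expected keys x, y, z, ax, ay, az
```

>>> jog_arm(
  increments=[
    {"az":-0.15},
    {"az":-0.15},
    {"az":-0.15},
    {"az":-0.15},
    {"az":-0.15},
    {"az":-0.13},
    {},
  ],
)

```text
schema error: expected keys x, y, z, ax, ay, az
```

All keys are required; resending.

>>> jog_arm(
  increments=[
    {"x":2.6,"y":5,"z":-0.4,"ax":0,"ay":0,"az":0},
    {"x":2.6,"y":5,"z":-0.4,"ax":0,"ay":0,"az":0},
    {"x":2.6,"y":5,"z":-0.4,"ax":0,"ay":0,"az":0},
    {"x":2.6,"y":5,"z":-0.4,"ax":0,"ay":0,"az":0},
    {"x":2.6,"y":5,"z":-0.4,"ax":0,"ay":0,"az":0},
    {"x":2.6,"y":5,"z":-0.4,"ax":0,"ay":0,"az":0},
    {"x":2.6,"y":5,"z":-0.4,"ax":0,"ay":0,"az":0},
    {"x":2.6,"y":5,"z":-0.4,"ax":0,"ay":0,"az":0},
  ],
  jaw=1,
)

```text
t: 2.1
tcp_pos: [0.5521, -0.1843, 0.2557]
tcp_rot: [3.14, 0.002, 2.032]
wrist_force: [0.5, -0.4, 0.5]
width: 0.0871
```

>>> jog_arm(
  increments=[
    {"x":0,"y":0,"z":0,"ax":0,"ay":0,"az":-0.15},
    {"x":0,"y":0,"z":0,"ax":0,"ay":0,"az":-0.15},
    {"x":0,"y":0,"z":0,"ax":0,"ay":0,"az":-0.15},
    {"x":0,"y":0,"z":0,"ax":0,"ay":0,"az":-0.15},
    {"x":0,"y":0,"z":0,"ax":0,"ay":0,"az":-0.15},
    {"x":0,"y":0,"z":0,"ax":0,"ay":0,"az":-0.13},
    {"x":0,"y":0,"z":0,"ax":0,"ay":0,"az":0},
  ],
)

```text
t: 2.98
tcp_pos: [0.5552, -0.1794, 0.2559]
tcp_rot: [-3.141, 0.004, 2.948]
wrist_force: [-0.0, -0.5, 0.1]
width: 0.0869
```

```bash
cat >> h.py <<'E'
from scipy.spatial.transform import Rotation as Ro
def rel(P,yaw):
    s=robot.read_state(); R=Ro.from_euler('xyz',s['tcp_rot']); 
    d=R.inv().apply(np.array(P)-s['tcp_pos'])*100
    T=Ro.from_euler('xyz',[np.pi,0,yaw])
    return np.round(d,2),np.round((R.inv()*T).as_rotvec(),3)
E
python3 - <<'E'
from h import *
s=robot.read_state();print(s['t'],s['tcp_pos'],s['tcp_rot'],s['joint_pos'])
print(rel([.575,-.145,.25],2.925))
f=shot('wrist','w0')
for k in('jaw_grip','lever','rib','pad'):
    print(k,[(round(b['score'],2),round(b['xy'][0]*512),round(b['xy'][1]*384)) for b in robot.boxes_of(k,f)])
E
```

```text
2.975 [ 0.55517753 -0.17936696  0.25585815] [-3.14108014  0.00361721  2.9479468 ] [-3.44638371e-02  2.90657374e-01 -4.68174387e-02  1.14533073e-03
 -1.22983148e+00 -1.59564055e-01]
(array([-1.28,  3.75,  0.59]), array([-0.   ,  0.004,  0.023]))
jaw_grip [(0.65, 253, 204)]
lever [(0.63, 211, 202)]
rib [(0.68, 255, 202)]
pad [(0.67, 338, 303), (0.65, 257, 245), (0.59, 255, 199)]
```

View pics/w0.png

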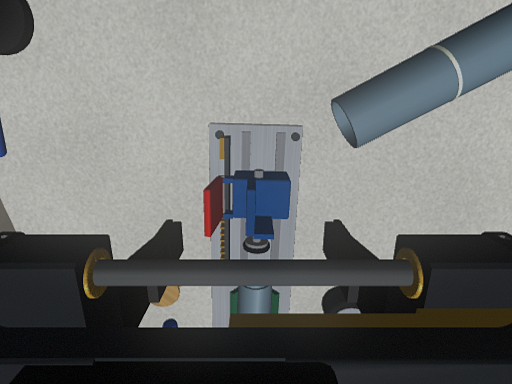

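Run:
```python
import cv2
a=cv2.imread('pics/w0.png')[165:260,190:310]; cv2.imwrite('pics/w0c.png',cv2.resize(a,None,fx=6,fy=6,interpolation=cv2.INTER_CUBIC))
```

```text
(no output)
```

View pics/w0c.png

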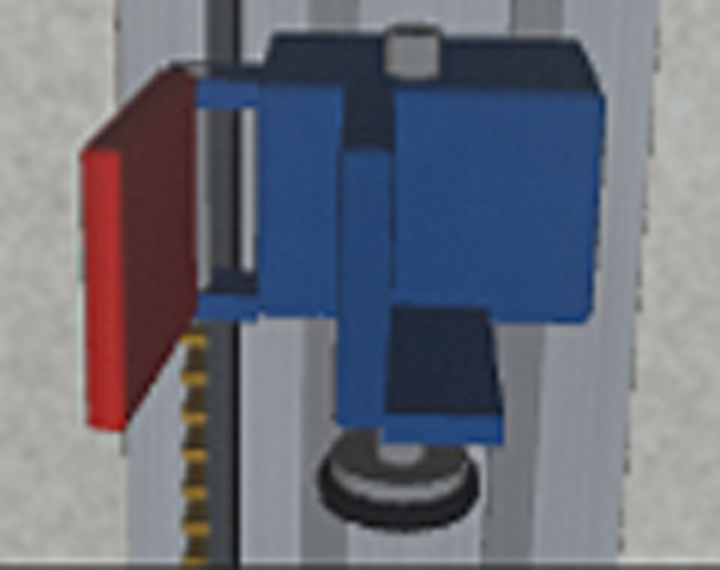

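Run:
```python
from h import *
f=load('w0')
P=lambda a,b,z=.124:atz(f,190+a/6,165+b/6,z)
pts={'pl_out_back':(390,150),'pl_out_front':(385,425),'rib_corner':(503,415),'rib_front':(503,445),'red_back':(83,152),'red_front':(90,428)}
th=-.217;x=np.array([np.cos(th),np.sin(th),0]);y=np.array([-np.sin(th),np.cos(th),0]);c=np.array([.5944,.0178,0])
for k,v in pts.items():
    p=P(*v);print(k,p.round(4),((p-c)@x*1e3).round(1),((p-c)@y*1e3).round(1))
d=P(385,425)-P(390,150);print(np.arctan2(-d[0],d[1]),np.linalg.norm(d))
d=P(90,428)-P(83,152);print(np.arctan2(-d[0],d[1]),np.linalg.norm(d))
f2=load('top0')
# plate right edges in wrist
```

```text
pl_out_back [ 0.5567 -0.1674  0.124 ] 3.0 -189.0
pl_out_front [ 0.5678 -0.115   0.124 ] 2.6 -135.4
rib_corner [ 0.5459 -0.1129  0.124 ] -19.2 -138.0
rib_front [ 0.5469 -0.1068  0.124 ] -19.5 -131.9
red_back [ 0.6101 -0.1774  0.124 ] 57.4 -187.3
red_front [ 0.6218 -0.1249  0.124 ] 57.5 -133.4
-0.20909444711293243 0.0535496039195488
-0.21873650206739656 0.05385619937117693
```

Run:
```python
from h import *
th=-.217;x=np.array([np.cos(th),np.sin(th),0]);y=np.array([-np.sin(th),np.cos(th),0]);c=np.array([.5944,.0178,0])
f=load('w0')
for u,v in((209,124),(302,125)):
    p=atz(f,u,v,.012)-c;print((p@x*1e3).round(1),(p@y*1e3).round(1))
# triangulate
t=load('top0');s=load('scene0')
def tri(obs):
    A=np.zeros((3,3));b=np.zeros(3)
    for f,u,v in obs:
        o,d=ray(f,u,v);d=d/np.linalg.norm(d);M=np.eye(3)-np.outer(d,d);A+=M;b+=M@o
    p=np.linalg.solve(A,b);return p,[np.round(proj(f,p)[0]-[u,v],1) for f,u,v in obs]
W=lambda a,b:(190+a/6,165+b/6);R=lambda a,b:(265+a/6,130+b/6);S=lambda a,b:(130+a/4,140+b/4)
for n,o in {'red_front':[(f,*W(90,428)),(t,*R(413,163)),(s,*S(210,135))],
 'red_back':[(f,*W(83,152)),(t,*R(548,197)),(s,*S(172,115))],
 'rib_outfront':[(f,*W(503,445)),(s,*S(308,107))],
 'pl_outback':[(f,*W(390,150)),(t,*R(500,330))]}.items():
    p,r=tri(o);print(n,p.round(4),((p-c)@x*1e3).round(1),((p-c)@y*1e3).round(1),r)
print(proj(f,[robot.read_state()['tcp_pos']]))
```

```text
67.4 -247.5
-60.2 -249.1
red_front [ 0.6189 -0.1273  0.1294] 55.2 -136.4 [array([ 1.2, -0.2]), array([ 1.2, -1.2]), array([1.1, 0.3])]
red_back [ 0.607  -0.1776  0.1242] 54.3 -188.1 [array([ 2.8, -0.6]), array([-0.5, -0.9]), array([-0.6, -0.2])]
rib_outfront [ 0.5467 -0.1055  0.1221] -20.0 -130.7 [array([0.3, 0.2]), array([-0.1,  0.1])]
pl_outback [ 0.5559 -0.163   0.1083] 1.3 -184.9 [array([ 1.4, -0.7]), array([-0.1, -0.7])]
[[254.15914941 235.04573837]]
```

Run:
```python
from h import *
print(rel([.5852,-.1399,.15],2.925))
```

```text
(array([-2.15,  4.46, 10.59]), array([-0.   ,  0.004,  0.023]))
```

>>> jog_arm(
  increments=[
    {"x":-1.1,"y":2.2,"z":2.6,"ax":0,"ay":0.004,"az":0.023},
    {"x":-1.05,"y":2.2,"z":2.6,"ax":0,"ay":0,"az":0},
    {"x":0,"y":0,"z":2.7,"ax":0,"ay":0,"az":0},
    {"x":0,"y":0,"z":2.7,"ax":0,"ay":0,"az":0},
    {"x":0,"y":0,"z":0,"ax":0,"ay":0,"az":0},
  ],
)

```text
t: 3.85
tcp_pos: [0.5872, -0.1399, 0.1482]
tcp_rot: [-3.141, 0.003, 2.92]
wrist_force: [0.3, -0.8, 0.8]
width: 0.0873
```

Run:
```python
from h import *
s=robot.read_state();print(s['t'],s['tcp_pos'],s['tcp_rot'])
print(rel([.5852,-.1399,.15],2.925))
for n in('wrist','scene'):
    f=shot(n,n+'1');a=cv2.imread(f'pics/{n}1.png')
    if n=='scene': a=cv2.resize(a[110:260,130:330],None,fx=4,fy=4,interpolation=cv2.INTER_CUBIC)
    cv2.imwrite(f'pics/{n}1c.png',a)
    print(n,proj(f,[s['tcp_pos']]))
```

```text
3.85 [ 0.5872044  -0.13991276  0.14817864] [-3.14114499e+00  2.50315850e-03  2.92002650e+00]
(array([ 0.2 , -0.04, -0.18]), array([-0.   ,  0.003, -0.005]))
wrist [[254.19297779 235.07073676]]
scene [[186.94172505 161.61393333]]
```

View pics/wrist1c.png

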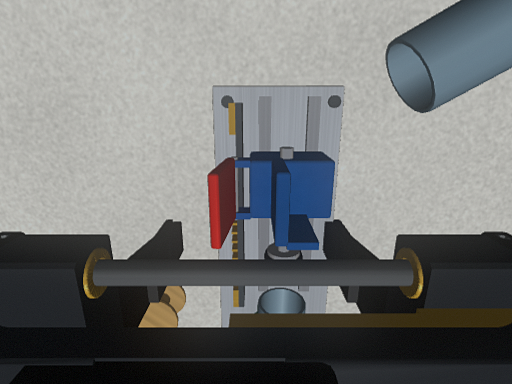

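View pics/scene1c.png

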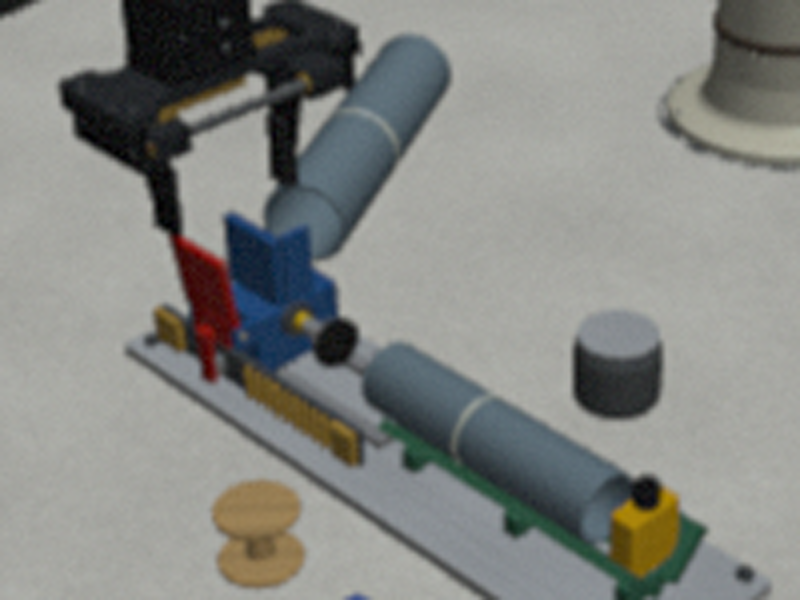

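Run:
```python
from h import *
a=cv2.imread('pics/wrist1.png')[140:275,165:345];cv2.imwrite('pics/w1c.png',cv2.resize(a,None,fx=4.4,fy=4.4,interpolation=cv2.INTER_CUBIC))
f=load('wrist1');s=robot.read_state();R=Ro.from_euler('xyz',s['tcp_rot'])
print(ray(f,0,0)[0]-s['tcp_pos'], proj(f,[s['tcp_pos']+R.apply([dx,0,0]) for dx in(-.0435,.0435)]))
```

```text
[-0.01923707 -0.07717093  0.15898032] [[178.81522294 237.62954924]
 [322.69843925 237.18895094]]
```

View pics/w1c.png

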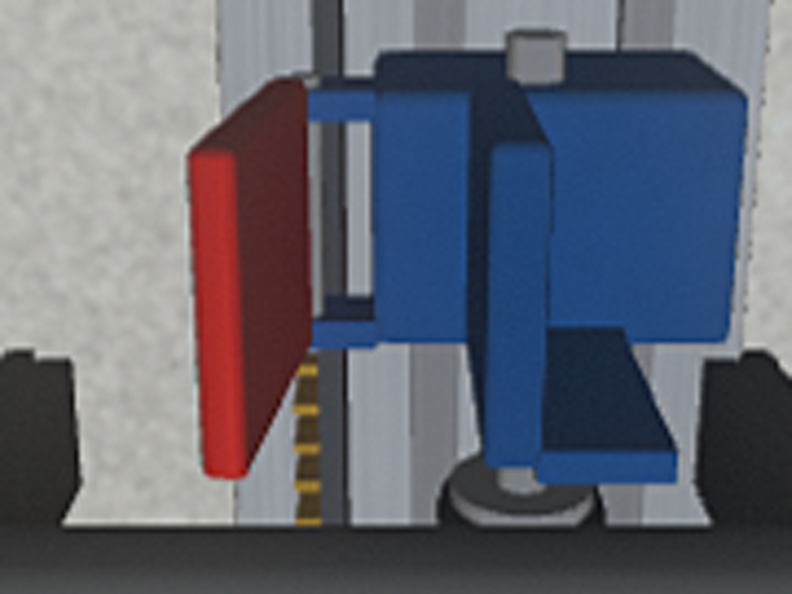

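Run:
```python
from h import *
f=load('wrist1');s=robot.read_state();R=Ro.from_euler('xyz',s['tcp_rot'])
for k,v in dict(plback=(551,150),plfront=(541,468),redb=(190,155),redf=(205,478),ribback=(677,450),ribfront=(677,482)).items():
    p=atz(f,165+v[0]/4.4,140+v[1]/4.4,.124); print(k,p.round(4),'tool mm',(R.inv().apply(p-s['tcp_pos'])*1e3).round(1))
```

```text
plback [ 0.5568 -0.1664  0.124 ] tool mm [ 26.1 -32.6  26.9]
plfront [ 0.5682 -0.1144  0.124 ] tool mm [26.4 20.6 26.9]
redb [ 0.61   -0.1776  0.124 ] tool mm [-28.2 -31.8  27.4]
redf [ 0.6219 -0.1246  0.124 ] tool mm [-28.3  22.5  27.4]
ribback [ 0.5461 -0.1128  0.124 ] tool mm [48.3 17.4 26.8]
ribfront [ 0.547  -0.1071  0.124 ] tool mm [48.7 23.1 26.8]
```

>>> jog_arm(
  increments=[
    {"x":0,"y":0,"z":2,"ax":0,"ay":0,"az":0},
    {"x":0,"y":0,"z":2,"ax":0,"ay":0,"az":0},
    {"x":0,"y":0,"z":2,"ax":0,"ay":0,"az":0},
    {"x":0.35,"y":0,"z":0.2,"ax":0,"ay":0,"az":0},
    {"x":0,"y":0,"z":0,"ax":0,"ay":0,"az":0},
  ],
)

```text
t: 4.58
tcp_pos: [0.5928, -0.1408, 0.0978]
tcp_rot: [3.139, 0.027, 2.92]
wrist_force: [-0.8, -0.0, 0.3]
width: 0.0866
```

Run:
```python
from h import *
f=shot('wrist','w2')
```

```text
(no output)
```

View pics/w2.png

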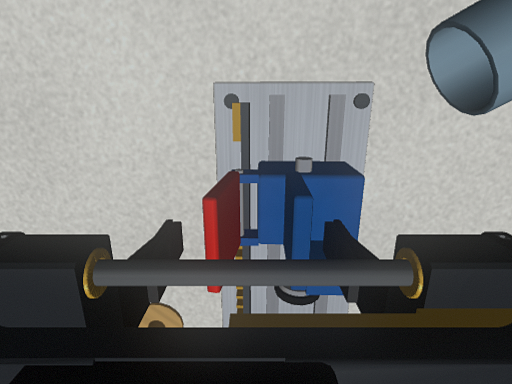

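Run:
```python
from h import *
s=robot.read_state();print(s['joint_pos'].round(3),s['joint_vel'].round(3),s['tcp_pos'],s['tcp_rot'],s['wrist_force'],s['ft_torque'])
a=cv2.imread('pics/w2.png')[150:300,165:385];cv2.imwrite('pics/w2c.png',cv2.resize(a,None,fx=3.6,fy=3.6,interpolation=cv2.INTER_CUBIC))
```

```text
[ 0.035  0.458 -0.218  0.006 -0.868 -0.26 ] [-0.     0.002  0.001 -0.002  0.004 -0.   ] [ 0.59297902 -0.14075723  0.09793619] [3.13925256 0.02748154 2.92053804] [ 0.1341099   0.05944085 -0.05423575] [0.03217082 0.1570051  0.00849592]
```

View pics/w2c.png

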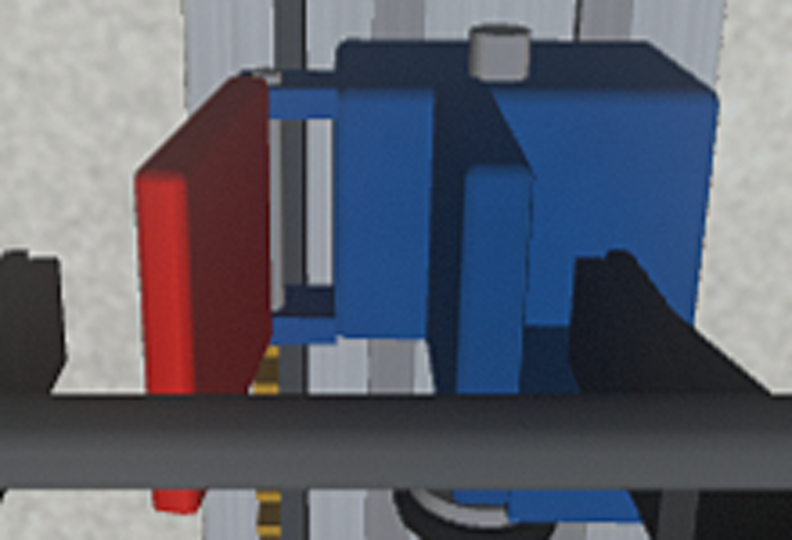

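Run:
```python
from h import *
print(rel([.5833,-.1390,.087],2.924))
```

```text
(array([ 1.01, -0.04,  1.07]), array([ 0.002,  0.027, -0.003]))
```

>>> jog_arm(
  increments=[
    {"x":0.5,"y":0,"z":0.5,"ax":0.002,"ay":0.027,"az":-0.003},
    {"x":0.5,"y":0,"z":0.5,"ax":0,"ay":0,"az":0},
    {"x":0,"y":0,"z":0,"ax":0,"ay":0,"az":0},
  ],
)

```text
t: 5.0
tcp_pos: [0.5837, -0.1385, 0.0891]
tcp_rot: [3.141, 0.002, 2.924]
wrist_force: [-0.6, 0.9, 1.0]
width: 0.0871
```

Run:
```python
from h import *
print(rel([.5833,-.1390,.087],2.924))
f=shot('wrist','w3')
```

```text
(array([ 0.03, -0.06,  0.21]), array([ 0.001,  0.002, -0.   ]))
```

View pics/w3.png

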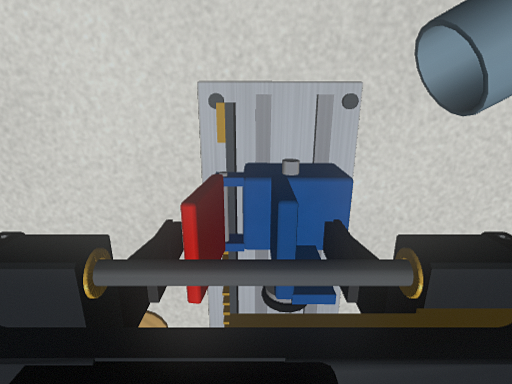

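>>> jog_arm(
  increments=[
    {"x":0,"y":0,"z":0.2,"ax":0,"ay":0,"az":0},
    {"x":0,"y":0,"z":0,"ax":0,"ay":0,"az":0},
    {"x":0,"y":0,"z":0,"ax":0,"ay":0,"az":0},
    {"x":0,"y":0,"z":0,"ax":0,"ay":0,"az":0},
    {"x":0,"y":0,"z":0,"ax":0,"ay":0,"az":0},
    {"x":0,"y":0,"z":0,"ax":0,"ay":0,"az":0},
  ],
  jaw=0.2,
  newtons=28,
)

```text
t: 5.8
tcp_pos: [0.5839, -0.1385, 0.0882]
tcp_rot: [3.141, 0.002, 2.924]
wrist_force: [-0.6, -0.7, -0.7]
width: 0.0436
```

Run:
```python
from h import *
s=robot.read_state();print(s['width'],s['wrist_force'],s['tcp_pos'],s['tcp_rot'])
f=shot('wrist','w4');f=shot('scene','s4')
```

```text
0.04359675103483882 [-0.55089439 -0.71937107 -0.72255211] [ 0.58391876 -0.13853036  0.08817595] [3.14073526e+00 2.26716767e-03 2.92361356e+00]
```

View pics/w4.png

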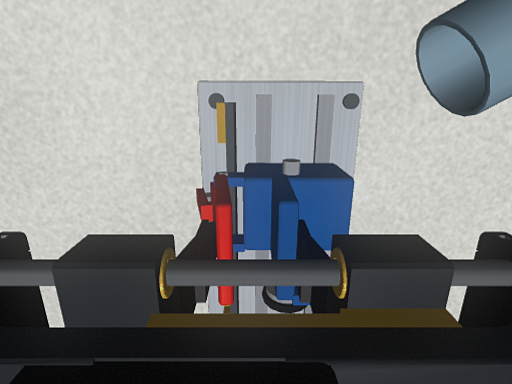

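>>> jog_arm(
  increments=[
    {"x":0,"y":0,"z":0,"ax":0,"ay":0,"az":0},
    {"x":0,"y":0,"z":0,"ax":0,"ay":0,"az":0},
    {"x":0,"y":0.5,"z":0,"ax":0,"ay":0,"az":0},
    {"x":0,"y":0.5,"z":0,"ax":0,"ay":0,"az":0},
    {"x":0,"y":0.5,"z":0,"ax":0,"ay":0,"az":0},
    {"x":0,"y":0,"z":0,"ax":0,"ay":0,"az":0},
  ],
  newtons=38,
)

```text
t: 6.65
tcp_pos: [0.5872, -0.1235, 0.0882]
tcp_rot: [-3.142, 0.002, 2.924]
wrist_force: [-2.2, -0.1, 0.8]
width: 0.0433
```

```bash
cat >> h.py <<'E'
def stat():
    s=robot.read_state();th=-.217;x=np.array([np.cos(th),np.sin(th),0]);y=np.array([-np.sin(th),np.cos(th),0])
    p0=np.array([.5839,-.1385,.0882]);d=(s['tcp_pos']-p0)*1e3;F=s['wrist_force']
    print('t',s['t'],'slide x,y,z',(d@x).round(1),(d@y).round(1),d[2].round(1),'F',(F@x).round(1),(F@y).round(1),F[2].round(1),'w',s['width'].__round__(4),s['tcp_rot'].round(3))
E
python3 - <<'E'
from h import *
stat()
f=shot('wrist','w5')
E
```

```text
t 6.65 slide x,y,z 0.0 15.4 -0.0 F -2.1 -0.6 0.8 w 0.0433 [-3.142e+00  2.000e-03  2.924e+00]
```

View pics/w5.png

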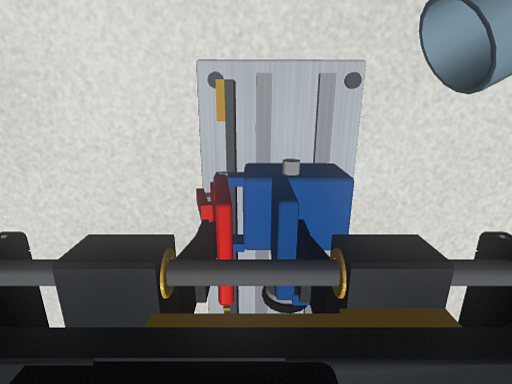

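>>> jog_arm(
  increments=[
    {"x":0,"y":0.6,"z":0,"ax":0,"ay":0,"az":0},
    {"x":0,"y":0.6,"z":0,"ax":0,"ay":0,"az":0},
    {"x":0,"y":0.6,"z":0,"ax":0,"ay":0,"az":0},
    {"x":0,"y":0.6,"z":0,"ax":0,"ay":0,"az":0},
    {"x":0,"y":0.6,"z":0,"ax":0,"ay":0,"az":0},
    {"x":0,"y":0.3,"z":0,"ax":0,"ay":0,"az":0},
    {"x":0,"y":0,"z":0,"ax":0,"ay":0,"az":0},
  ],
)

```text
t: 7.58
tcp_pos: [0.5949, -0.0891, 0.0881]
tcp_rot: [-3.141, 0.002, 2.924]
wrist_force: [-1.3, -1.6, 0.3]
width: 0.0436
```

Run:
```python
from h import *
stat()
f=shot('scene','s6');a=f['img'][110:260,130:330,::-1];cv2.imwrite('pics/s6c.png',cv2.resize(a,None,fx=4,fy=4,interpolation=cv2.INTER_CUBIC))
```

```text
t 7.575 slide x,y,z 0.1 50.6 -0.1 F -0.9 -1.8 0.3 w 0.0436 [-3.141e+00  2.000e-03  2.924e+00]
```

View pics/s6c.png

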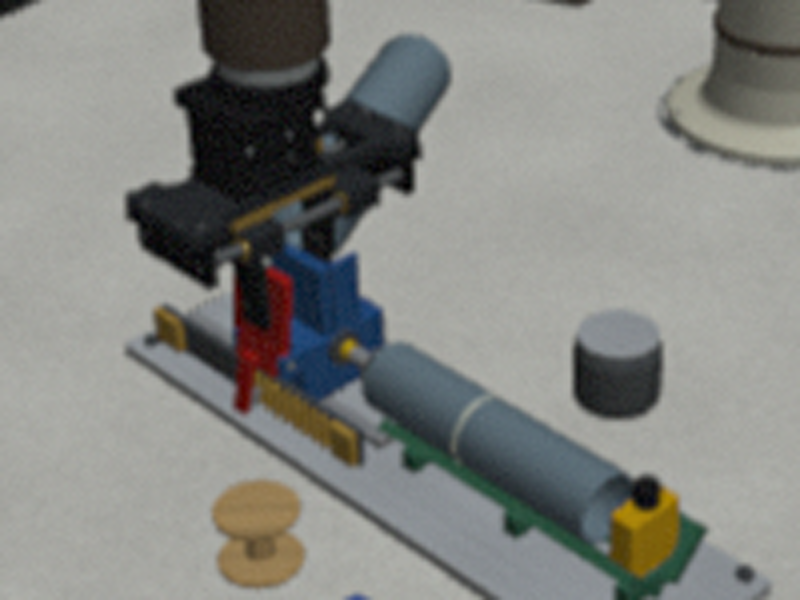

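>>> jog_arm(
  increments=[
    {"x":0,"y":0.4,"z":0,"ax":0,"ay":0,"az":0},
    {"x":0,"y":0.4,"z":0,"ax":0,"ay":0,"az":0},
    {"x":0,"y":0.4,"z":0,"ax":0,"ay":0,"az":0},
    {"x":0,"y":0,"z":0,"ax":0,"ay":0,"az":0},
  ],
)

```text
t: 8.12
tcp_pos: [0.5975, -0.0774, 0.0882]
tcp_rot: [-3.141, 0.002, 2.924]
wrist_force: [-2.6, -0.9, 1.3]
width: 0.0439
```

Run:
```python
from h import *
stat()
f=shot('scene','s7');a=f['img'][110:260,130:330,::-1];cv2.imwrite('pics/s7c.png',cv2.resize(a,None,fx=4,fy=4,interpolation=cv2.INTER_CUBIC))
```

```text
t 8.125 slide x,y,z 0.2 62.6 -0.0 F -2.3 -1.4 1.3 w 0.0439 [-3.141e+00  2.000e-03  2.924e+00]
```

>>> jog_arm(
  increments=[
    {"x":0,"y":0.3,"z":0,"ax":0,"ay":0,"az":0},
    {"x":0,"y":0,"z":0,"ax":0,"ay":0,"az":0},
    {"x":0,"y":0,"z":0,"ax":0,"ay":0,"az":0},
  ],
)

```text
t: 8.55
tcp_pos: [0.5982, -0.0742, 0.0882]
tcp_rot: [-3.141, 0.002, 2.924]
wrist_force: [-2.8, -2.7, 0.8]
width: 0.0433
```

Run:
```python
from h import *
stat()
```

```text
t 8.55 slide x,y,z 0.2 65.8 -0.0 F -2.1 -3.2 0.8 w 0.0433 [-3.141e+00  2.000e-03  2.924e+00]
```

View pics/s7c.png

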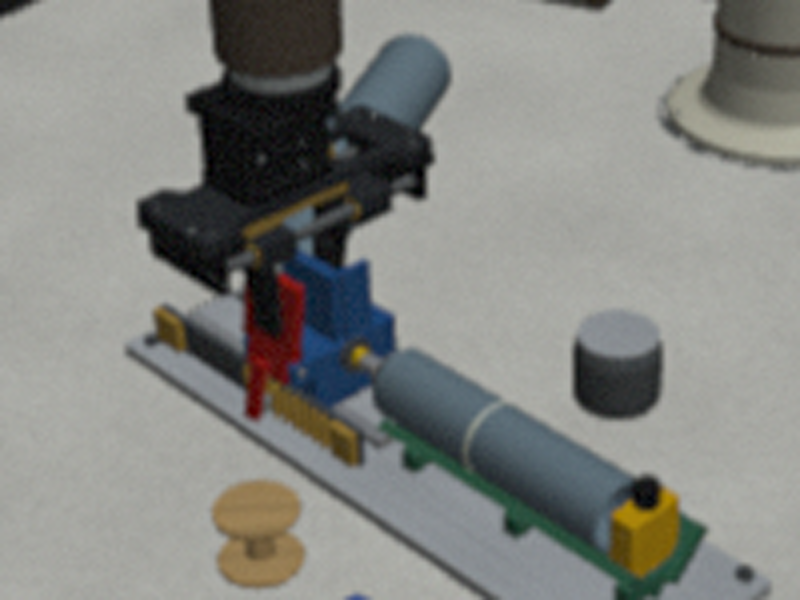

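>>> jog_arm(
  increments=[
    {"x":0,"y":0.3,"z":0,"ax":0,"ay":0,"az":0},
    {"x":0,"y":0,"z":0,"ax":0,"ay":0,"az":0},
    {"x":0,"y":0,"z":0,"ax":0,"ay":0,"az":0},
  ],
)

```text
t: 8.93
tcp_pos: [0.5989, -0.0712, 0.0882]
tcp_rot: [-3.141, 0.002, 2.924]
wrist_force: [-1.8, -2.7, 0.4]
width: 0.0435
```

Run:
```python
from h import *
stat()
```

```text
t 8.925 slide x,y,z 0.2 69.0 -0.0 F -1.2 -3.0 0.4 w 0.0435 [-3.141e+00  2.000e-03  2.924e+00]
```

>>> jog_arm(
  increments=[
    {"x":0,"y":0.3,"z":0,"ax":0,"ay":0,"az":0},
    {"x":0,"y":0,"z":0,"ax":0,"ay":0,"az":0},
    {"x":0,"y":0,"z":0,"ax":0,"ay":0,"az":0},
  ],
)

```text
t: 9.3
tcp_pos: [0.5996, -0.0681, 0.0882]
tcp_rot: [-3.141, 0.002, 2.924]
wrist_force: [-2.3, -2.7, 1.0]
width: 0.0436
```

Run:
```python
from h import *
stat()
f=shot('scene','s8');a=f['img'][110:260,130:330,::-1];cv2.imwrite('pics/s8c.png',cv2.resize(a,None,fx=4,fy=4,interpolation=cv2.INTER_CUBIC))
f=shot('top','t8');a=f['img'][120:215,165:295,::-1];cv2.imwrite('pics/t8c.png',cv2.resize(a,None,fx=6,fy=6,interpolation=cv2.INTER_CUBIC))
```

```text
t 9.3 slide x,y,z 0.2 72.2 -0.0 F -1.7 -3.1 1.0 w 0.0436 [-3.141e+00  2.000e-03  2.924e+00]
```

View pics/s8c.png

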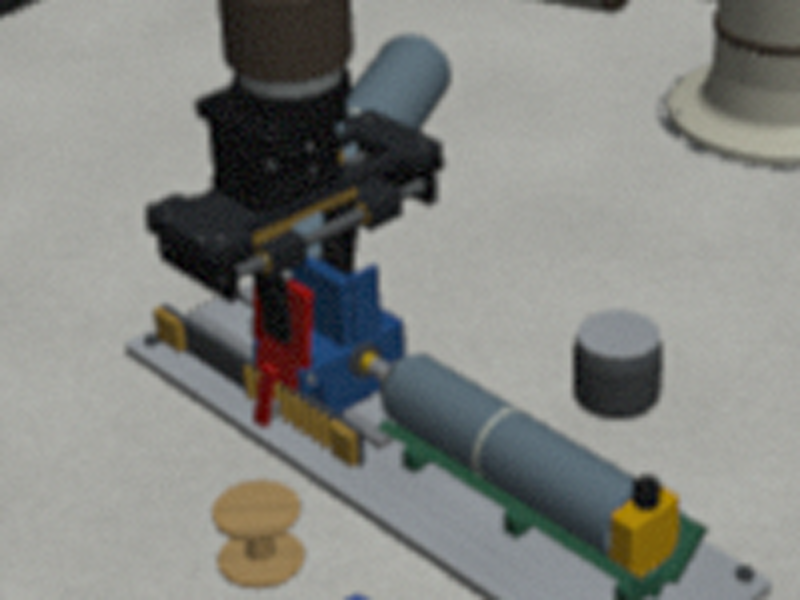

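View pics/t8c.png

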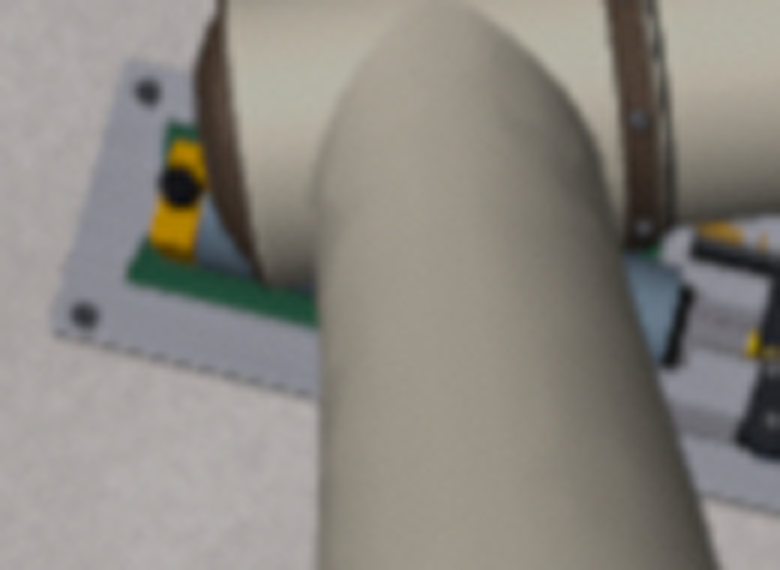

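>>> jog_arm(
  increments=[
    {"x":0,"y":0.3,"z":0,"ax":0,"ay":0,"az":0},
    {"x":0,"y":0,"z":0,"ax":0,"ay":0,"az":0},
    {"x":0,"y":0,"z":0,"ax":0,"ay":0,"az":0},
  ],
)

```text
t: 9.78
tcp_pos: [0.6002, -0.0655, 0.0882]
tcp_rot: [-3.14, 0.002, 2.923]
wrist_force: [-2.1, -3.0, 0.5]
width: 0.0433
```

Run:
```python
from h import *
stat()
```

```text
t 9.775 slide x,y,z 0.2 74.8 -0.0 F -1.4 -3.4 0.5 w 0.0433 [-3.140e+00  2.000e-03  2.923e+00]
```

>>> jog_arm(
  increments=[
    {"x":0,"y":0.3,"z":0,"ax":0,"ay":0,"az":0},
    {"x":0,"y":0,"z":0,"ax":0,"ay":0,"az":0},
    {"x":0,"y":0,"z":0,"ax":0,"ay":0,"az":0},
  ],
)

```text
t: 10.15
tcp_pos: [0.6006, -0.0635, 0.0882]
tcp_rot: [-3.139, 0.002, 2.924]
wrist_force: [-2.5, -2.8, 1.4]
width: 0.0433
```

Run:
```python
from h import *
stat()
f=shot('scene','s9');a=f['img'][170:260,180:320,::-1];cv2.imwrite('pics/s9c.png',cv2.resize(a,None,fx=5.6,fy=5.6,interpolation=cv2.INTER_CUBIC))
```

```text
t 10.15 slide x,y,z 0.2 76.9 -0.0 F -1.9 -3.3 1.4 w 0.0433 [-3.139e+00  2.000e-03  2.924e+00]
```

View pics/s9c.png

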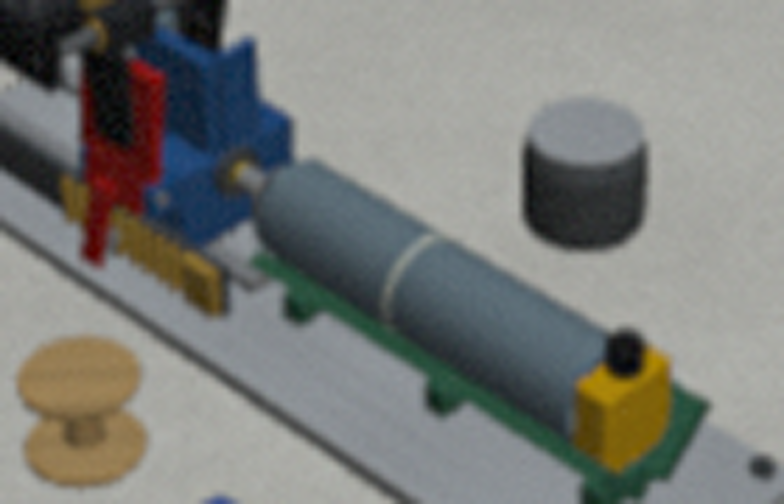

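>>> jog_arm(
  increments=[
    {"x":0,"y":0.3,"z":0,"ax":0,"ay":0,"az":0},
    {"x":0,"y":0,"z":0,"ax":0,"ay":0,"az":0},
    {"x":0,"y":0,"z":0,"ax":0,"ay":0,"az":0},
  ],
)

```text
t: 10.58
tcp_pos: [0.601, -0.0621, 0.0882]
tcp_rot: [-3.137, 0.001, 2.924]
wrist_force: [-2.2, -4.2, 1.2]
width: 0.0436
```

Run:
```python
from h import *
stat()
f=shot('wrist','w10')
f=shot('scene','s10');a=f['img'][170:260,180:320,::-1];cv2.imwrite('pics/s10c.png',cv2.resize(a,None,fx=5.6,fy=5.6,interpolation=cv2.INTER_CUBIC))
```

```text
t 10.575 slide x,y,z 0.2 78.3 -0.0 F -1.2 -4.6 1.2 w 0.0436 [-3.137e+00  1.000e-03  2.924e+00]
```

View pics/w10.png

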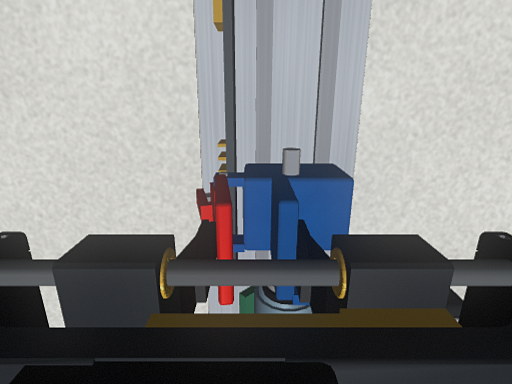

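View pics/s10c.png

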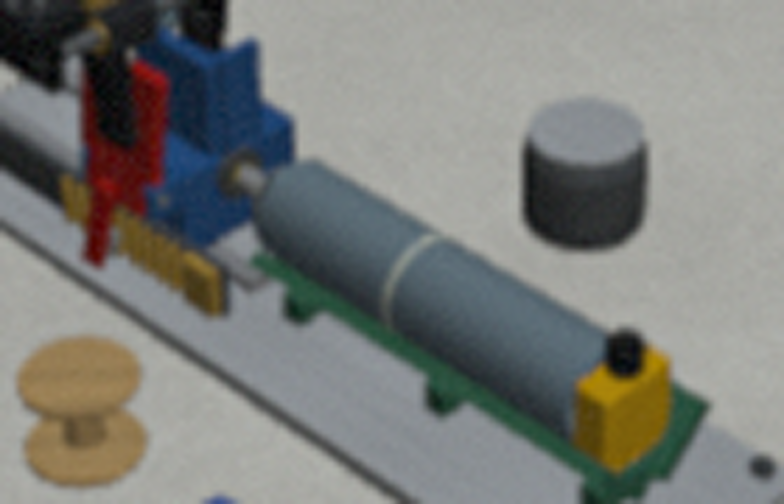

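>>> jog_arm(
  increments=[
    {"x":0,"y":0.35,"z":0,"ax":-0.004,"ay":0,"az":0},
    {"x":0,"y":0.35,"z":0,"ax":0,"ay":0,"az":0},
  ],
)

```text
t: 10.92
tcp_pos: [0.6018, -0.0582, 0.0882]
tcp_rot: [-3.136, 0.0, 2.924]
wrist_force: [-2.7, -10.6, 0.7]
width: 0.0431
```

Run:
```python
from h import *
stat()
```

```text
t 10.925 slide x,y,z 0.2 82.3 -0.0 F -0.4 -10.9 0.7 w 0.0431 [-3.136  0.     2.924]
```

>>> jog_arm(
  increments=[
    {"x":0,"y":0.3,"z":0,"ax":0,"ay":0,"az":0},
    {"x":0,"y":0.2,"z":0,"ax":0,"ay":0,"az":0},
  ],
)

```text
t: 11.18
tcp_pos: [0.602, -0.0573, 0.0882]
tcp_rot: [-3.13, -0.001, 2.924]
wrist_force: [-2.7, -9.8, -0.2]
width: 0.0439
```

Run:
```python
from h import *
stat()
f=shot('wrist','w11')
a=f['img'][130:310,170:370,::-1];cv2.imwrite('pics/w11c.png',cv2.resize(a,None,fx=3.3,fy=3.3,interpolation=cv2.INTER_CUBIC))
stat()
```

```text
t 11.175 slide x,y,z 0.2 83.2 -0.0 F -0.5 -10.1 -0.2 w 0.0439 [-3.130e+00 -1.000e-03  2.924e+00]
t 11.225 slide x,y,z 0.2 83.2 -0.0 F 0.2 -10.5 -0.3 w 0.0437 [-3.130e+00 -1.000e-03  2.924e+00]
```

View pics/w11c.png

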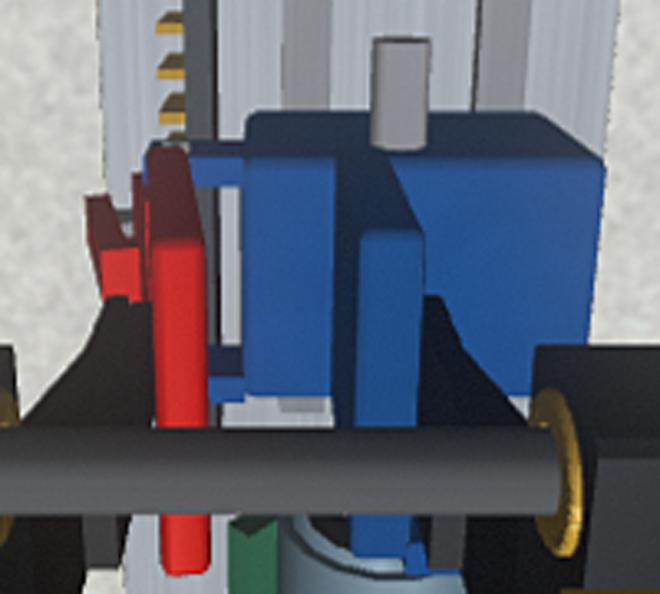

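>>> jog_arm(
  increments=[
    {"x":0,"y":0.35,"z":0,"ax":-0.006,"ay":0,"az":0},
    {"x":0,"y":0.25,"z":0,"ax":-0.004,"ay":0,"az":0},
  ],
)

```text
t: 11.48
tcp_pos: [0.6023, -0.0561, 0.0881]
tcp_rot: [-3.133, -0.003, 2.924]
wrist_force: [-2.9, -11.7, 0.4]
width: 0.0438
```

Run:
```python
from h import *
stat()
```

```text
t 11.475 slide x,y,z 0.2 84.4 -0.1 F -0.3 -12.0 0.4 w 0.0438 [-3.133e+00 -3.000e-03  2.924e+00]
```

>>> jog_arm(
  increments=[
    {"x":0,"y":0.1,"z":0,"ax":0,"ay":0,"az":0},
    {"x":0,"y":0,"z":0,"ax":0,"ay":0,"az":0},
    {"x":0,"y":0,"z":0,"ax":0,"ay":0,"az":0},
    {"x":0,"y":0,"z":0,"ax":0,"ay":0,"az":0},
    {"x":0,"y":0,"z":0,"ax":0,"ay":0,"az":0},
  ],
  jaw=0.82,
)

```text
t: 12.1
tcp_pos: [0.6092, -0.0577, 0.0889]
tcp_rot: [-3.132, 0.009, 2.925]
wrist_force: [-0.1, -4.0, 0.6]
width: 0.0704
```

Run:
```python
from h import *
stat()
f=shot('wrist','w12')
a=f['img'][130:310,170:370,::-1];cv2.imwrite('pics/w12c.png',cv2.resize(a,None,fx=3.3,fy=3.3,interpolation=cv2.INTER_CUBIC))
f=shot('scene','s12');a=f['img'][170:260,180:320,::-1];cv2.imwrite('pics/s12c.png',cv2.resize(a,None,fx=5.6,fy=5.6,interpolation=cv2.INTER_CUBIC))
```

```text
t 12.1 slide x,y,z 7.3 84.4 0.7 F 0.8 -3.9 0.6 w 0.0704 [-3.132  0.009  2.925]
```

View pics/w12c.png

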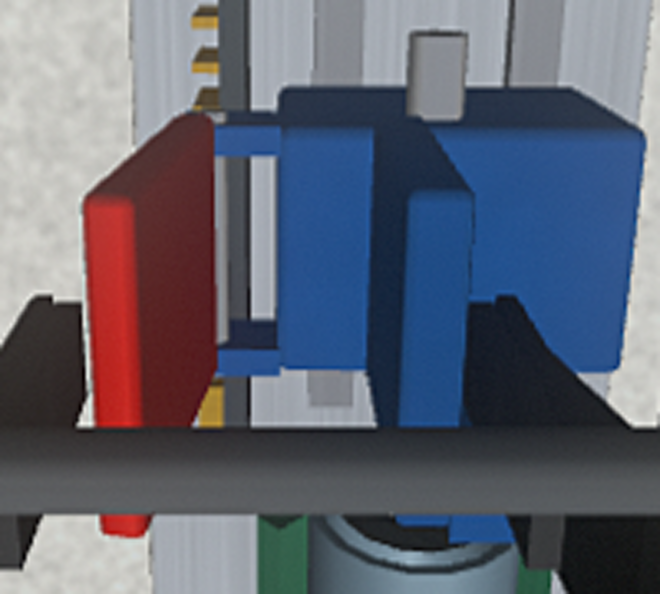

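View pics/s12c.png

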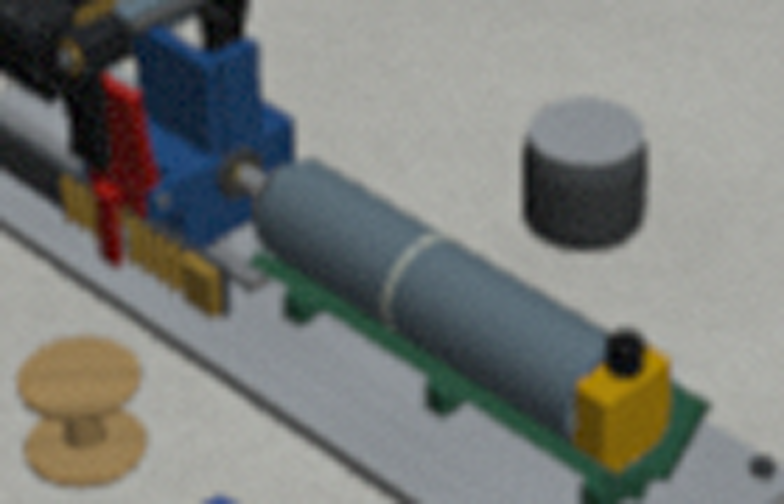

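>>> jog_arm(
  increments=[
    {"x":0,"y":-0.2,"z":0,"ax":0,"ay":0,"az":0},
    {"x":0,"y":-0.2,"z":0,"ax":0,"ay":0,"az":0},
    {"x":0,"y":-0.2,"z":0,"ax":0,"ay":0,"az":0},
    {"x":0,"y":0,"z":0,"ax":0,"ay":0,"az":0},
  ],
  jaw=1,
)

```text
t: 12.7
tcp_pos: [0.6075, -0.0614, 0.088]
tcp_rot: [-3.135, 0.007, 2.924]
wrist_force: [0.6, 0.7, -0.0]
width: 0.0865
```

Run:
```python
from h import *
stat()
f=shot('wrist','w13')
a=f['img'][130:310,170:370,::-1];cv2.imwrite('pics/w13c.png',cv2.resize(a,None,fx=3.3,fy=3.3,interpolation=cv2.INTER_CUBIC))
```

```text
t 12.7 slide x,y,z 6.4 80.4 -0.2 F 0.4 0.9 -0.0 w 0.0865 [-3.135  0.007  2.924]
```

View pics/w13c.png

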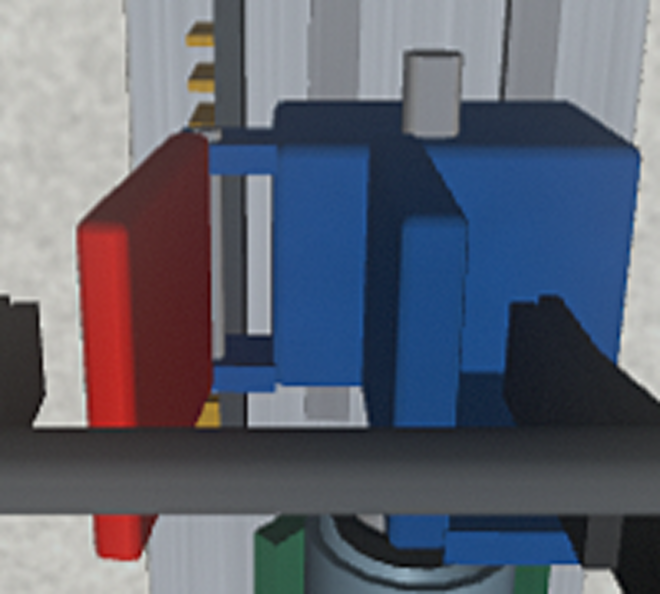

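>>> jog_arm(
  increments=[
    {"x":0,"y":0,"z":-1.5,"ax":0,"ay":0,"az":0},
    {"x":0,"y":0,"z":-1.5,"ax":0,"ay":0.003,"az":0},
    {"x":0,"y":0,"z":-2,"ax":0,"ay":0,"az":0},
    {"x":0,"y":0,"z":-3,"ax":0,"ay":0,"az":0},
    {"x":0,"y":-3,"z":-3,"ax":0,"ay":0,"az":0},
    {"x":0,"y":-4,"z":-3,"ax":0,"ay":0,"az":0},
    {"x":0,"y":-4,"z":0,"ax":0,"ay":0,"az":0},
    {"x":0,"y":0,"z":0,"ax":0,"ay":0,"az":0},
  ],
)

```text
t: 13.75
tcp_pos: [0.5843, -0.1699, 0.2428]
tcp_rot: [-3.136, 0.014, 2.927]
wrist_force: [-0.5, 0.0, 0.3]
width: 0.0873
```

Run:
```python
from h import *
stat()
for n in('wrist','scene','top'):
    f=shot(n,n+'F')
a=cv2.imread('pics/sceneF.png')[140:290,130:330]; cv2.imwrite('pics/sceneFc.png',cv2.resize(a,None,fx=4,fy=4,interpolation=cv2.INTER_CUBIC))
a=cv2.imread('pics/topF.png')[110:250,165:385]; cv2.imwrite('pics/topFc.png',cv2.resize(a,None,fx=3.6,fy=3.6,interpolation=cv2.INTER_CUBIC))
```

```text
t 13.75 slide x,y,z 7.2 -30.6 154.6 F -0.5 -0.1 0.3 w 0.0873 [-3.136  0.014  2.927]
```

View pics/sceneFc.png

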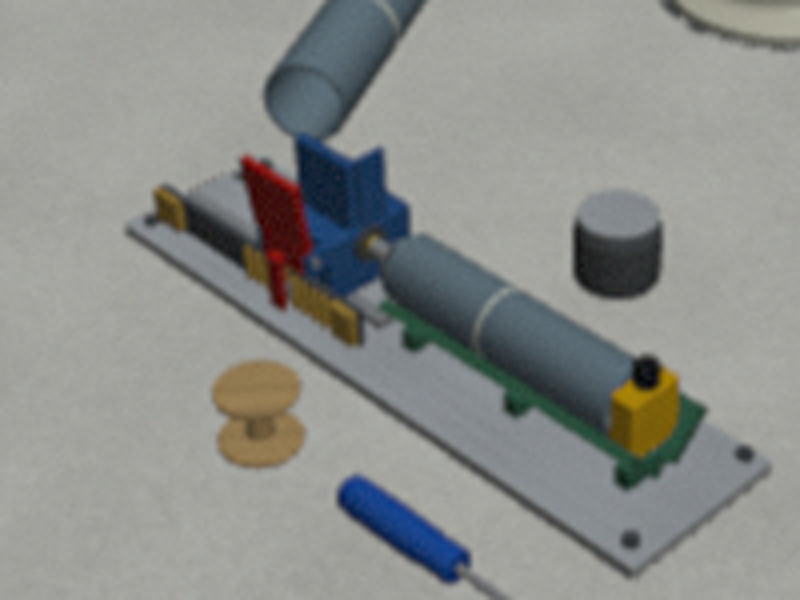

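View pics/topFc.png

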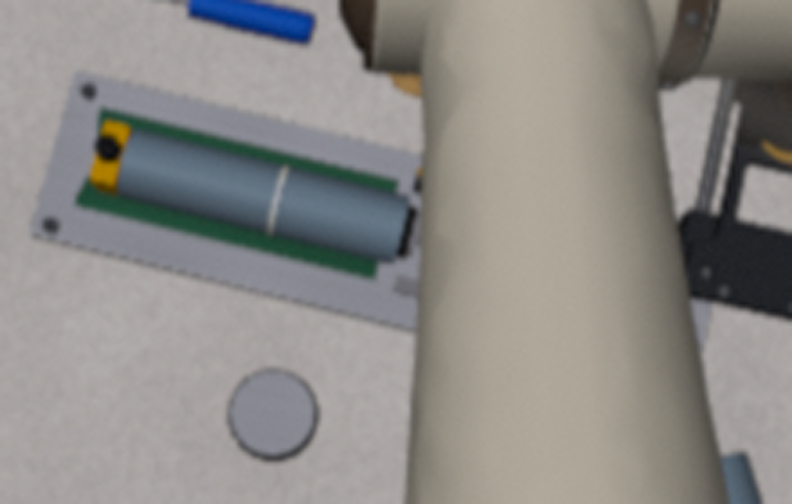

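View pics/wristF.png

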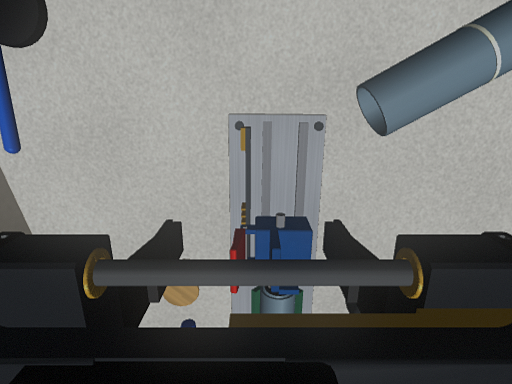

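```bash
python3 - <<'E'
from h import *
a=load('scene0');b=load('sceneF')
S=lambda p:(130+p[0]/4,140+p[1]/4)
y=np.array([np.sin(.217),np.cos(.217),0]);x=np.array([y[1],-y[0],0])
for n,p,q in (('rib',(308,107),(383,150)),('plate',(228,93),(297,135)),('red',(172,115),(243,157))):
    d=(atz(b,*S(q),.123)-atz(a,*S(p),.123))*1e3;print(n,(d@y).round(1),(d@x).round(1))
# automatic: template match of blue/red region between images not needed; pipe band
d=(atz(b,*S((512,290)),.08)-atz(a,*S((488,277)),.08))*1e3;print('pipe',(d@y).round(1))
E
python3 - <<'E'
import sys;sys.path.insert(0,'.')
import cv2
for n in('scene0','sceneF'):
    a=cv2.imread(f'pics/{n}.png');dx,dy=(0,0) if n=='scene0' else (18,10)
    cv2.imwrite(f'pics/z_{n}.png',cv2.resize(a[155+dy:215+dy,165+dx:235+dx],None,fx=8,fy=8,interpolation=cv2.INTER_CUBIC))
E
python3 -c "
import cv2
a=[cv2.imread(f'pics/z_{n}.png') for n in('scene0','sceneF')]
cv2.imwrite('pics/zz.png',cv2.resize(cv2.hconcat(a),(800,343)))"
```

```text
rib 78.3 1.0
plate 77.4 2.0
red 77.0 -0.6
pipe 20.7
```

View pics/zz.png

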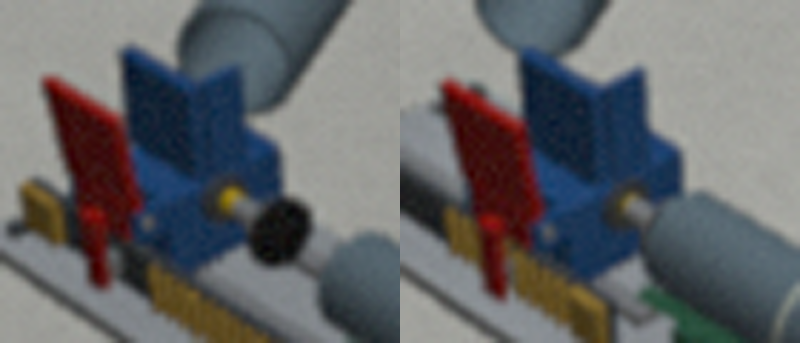

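Run:
```python
from h import *
stat();print(robot.finish_job())
```

```text
t 13.9 slide x,y,z 7.4 -28.1 153.8 F -0.3 0.6 -0.6 w 0.0871 [-3.136  0.014  2.931]
the job is handed in; nothing more can be done
None
```

The pipe is clamped against the yellow end stop with the lever locked, and I handed the job in at about 13.9 s. `finish_job` gives no verdict, so the result rests on the checks below.

**What I did:** I squeezed the lever against the plate with a 28–38 N grip. I slid the jaw about 84 mm, until the pipe reached the stop and the pad was pushed in roughly 13 mm. When I let go, the jaw slid back about 6 mm until the tooth dropped into a notch. I then backed the finger off the rib and lifted clear.

**Last checks:**
- **Lever:** it is at the same angle as at the start in both the scene and wrist pictures, so it is sprung right out.
- **Jaw:** it did not move when the finger left the rib, so the notch is holding it. The wrist force is about 0 and the fingers are clear.
- **Pipe:** it lies in the channel against the stop. The tin and driver look unmoved, and so does the bobbin (partly hidden from the top camera).

**Uncertain or inconsistent:**
- **Pad depth:** estimates of how far the pad is finally pushed in disagree, at 5–7 mm from the scene view and about 8 mm from the wrist view. Both fall inside the allowed 2.5–17 mm, but I could not measure the contact force directly.
- **Jaw position:** the top and wrist cameras differed by up to 6 mm on the jaw's position across the jig. I settled it by comparing with where the fingers appeared in the wrist picture.
- **Arm drift:** the arm moved about 7 mm sideways during the release, with no contact problem seen.

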